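Build up the laser-marking fixture

ROBOT

A 6-joint arm with a two-finger parallel gripper is mounted at the origin on the work surface. World frame = base frame: x ahead of the robot, y to its left, z up, the work surface at z = 0. Lengths are in m, angles in rad, forces in N, time in s.
With the tool pointing down it reaches from about 0.35 to 0.875 m from the base axis. Payload 4.2 kg.
Tool frame: the origin (TCP) lies between the finger pads; the fingertips stand 8 mm ahead of it and the grasp point (between the pads) lies 11 mm behind it; z points along the fingers, y is the line along which they close (so a half turn about z gives the same grasp; the last joint's range is limited). The gripper opens to 87 mm and grips with 3 to 60 N. Pads are 19 mm wide; open, the fingers measure 117 mm over their backs; the gripper's body (75 mm by 190 mm) begins 51 mm behind the grasp point.
Start: joints at [1.503, 0.385, 0.008, 0, -1.194, -0.259], TCP at [0.201, 0.592, 0.231] pointing down, gripper open.
Joint ranges: [-3.14, 3.14], [-1.21, 2.06], [-1.07, 1.41], [-3.16, 2.05], [-2.99, -0.16], [-3.1, 3.1]. Speed limits (rad/s): [2.79, 2.79, 3.14, 3.14, 3.14, 3.14].

INTERFACE

Orientations are given as a rotation vector (axis times angle).
In Python, from cell import get_obs, imaging, manip gives the robot as it stands.
- The arm moves only by the shell command python3 -m inch 'ROWS' [OPENING]. ROWS is JSON, a list of rows, each an object of numbers: "tx", "ty", "tz": the shift along the tool's x, y, z in m; "rx", "ry", "rz": the turn, a rotation vector about the tool's x, y, z in degrees. A call has 1 to 5 rows; each row shifts and turns the commanded pose from where the row before left it, along the tool's axes as they then stand; what a row does not reach is not made up. A row lasts 1/12 s, in which the tool goes at most 41.7 mm and 7.16 degrees, less where a joint would pass 70% of its speed; a pose out of reach is approached as far as the arm can. A call is refused whole if a number of a shift passes 0.0417 or a number of a turn 7.16, either way. A call with a gripper value outside its range is refused whole. OPENING is the opening, from -1 (shut) to 1 (fully open), set as the call begins (- or left out, the last holds). The fingers move at their own pace and stop on an object; the grip force is fixed at half the most. Time passes only in rows, so rows that do not move let the fingers close. It gives the time, the measured TCP pose, the force, the opening and the grip force at its end, in the units of the state.
- get_obs(): the state, without advancing time (a new reading comes with each control period).
- imaging.grab_frame(name): name is "side" or "top"; returns (picture, depth): 480x640x3 uint8, red, green, blue; 480x640 float32, m along the optical axis (not along the pixel's ray), 0 where there is no reading.
- imaging.get_calibration(name): a dict with "fx", "fy", "cx", "cy" (pixels), "D" ([k1, k2, p1, p2, k3] as OpenCV has them; the pictures are not rectified), "extrinsics" (4x4, takes a point from world to camera coordinates). Camera axes: x right, y up, looking along -z (the intrinsics and any distortion apply to the point x, -y, -z); pixel columns grow to the right and rows downward; lengths in m; the calibration is good to about 2 mm. A picture is of the moment at which its call begins. get_calibration takes no time and is no camera call.
- manip.hand_in(): hands the job in; it is judged then, once.
The state is a dict: "clock": time; "joint_pos": joint angles; "qd": joint speeds; "effort": joint torques, N m; "tool_pos": TCP position; "ee_rot": TCP orientation; "contact_force": force on the tool from outside, world axes, zero at the start; "ft_torque": the same for the moment, N m; "opening": finger opening in m; "grasp_force": force on a finger pad.
Only numpy, scipy, OpenCV 4.12 (cv2) and the standard library are available. Lean on these libraries where they do the work, as an engineer would, in place of code of your own. Each camera call takes 0.05 s, during which the arm holds its last target. There are 200 camera calls.

TASK

Build up the marking fixture on the aluminium stage, one piece at a time from the bottom: the tall hollow riser centred and square on the stage's rubber pad, the black nest centred and square on the riser with its pocket up, the steel bushing flange down in the nest's pocket, and last the windowed hold-down plate flat on the nest, around the bushing's neck and square with the nest. Let go of each piece before fetching the next, and leave the low riser and the parts tray where they are.

Things in the scene. Friction and masses are not known exactly. Their poses are not given: they have to be found in the camera images.
- stage: fixed low aluminium stage, 130 (x) x 100 (y) mm, with a black rubber pad 106 (x) x 66 (y) mm in its middle; the pad's top is 22 mm above the table, the aluminium around it 19 mm. Origin: centre of the underside, z up; x along its long side.
- tall_riser: loose aluminium box tube, 90 long (x) x 50 wide (y) x 45 mm tall, walls 5 mm, both x ends open; about 0.2 kg. Origin: centre of the underside, z up; x along its length. Either way round will do. All the loose pieces start upright on the table.
- nest: loose black plastic block, 85 (x) x 56 (y) x 24 mm tall, with a round pocket 44 mm across and 12 mm deep in the middle of its top (pocket floor 12 mm above the underside, mouth chamfered 1.5 mm, a pale disc on the floor); about 0.14 kg. Origin: centre of the underside, z up; x along its length. Either way round will do.
- bushing: loose round steel flanged bushing, 36 mm tall: flange 36 mm across and 8 mm thick at the bottom, plain neck 26 mm across above it, a dark round bore mark on top; about 0.15 kg. Origin: centre of the underside, z up; z along its axis. Seated, it stands 24 mm above the nest's top: grip it 15 mm or more above its underside to clear the nest.
- hold_down: loose flat steel plate, 85 (x) x 52 (y) x 12 mm thick, with a round window 36 mm across right through its middle; about 0.3 kg. Origin: centre of the underside, z up; x along its length. Either way round will do. Once in place the bushing's neck stands 12 mm above its top.
- low_riser: bystander, not to be used: loose solid aluminium slab 65 (x) x 50 (y) x 15 mm tall. Origin: centre of the underside.
- parts_tray: bystander: blue open tray 90 (x) x 70 (y) x 30 mm tall holding six small brass parts. Origin: centre of the underside.
There are look-alikes about, which are no part of the job. Leave any green or red look-alike of the hold_down alone. What is shaped like the nest but turquoise is not meant.

How it is judged:
On the way, in this order (a step that is already met when the one before it is completed fails the run):
1. the tall riser stands on the stage's rubber pad, centred, square and released (horizontal distance between tall_riser and stage below 0.012 m and z of tall_riser in the frame of stage between 0.019 and 0.025 m and angle between tall_riser's own z axis and vertical below 0.08 rad and angle between the x axis of tall_riser and the x axis of stage, either way round below 0.2 rad and contact force between the fingers and tall_riser below 0.2 N), for 0.2 s.
2. the nest lies on the tall riser, pocket up, centred, square and released (horizontal distance between nest and tall_riser below 0.01 m and z of nest in the frame of tall_riser between 0.042 and 0.048 m and angle between nest's own z axis and vertical below 0.08 rad and angle between the x axis of nest and the x axis of tall_riser, either way round below 0.2 rad and contact force between the fingers and nest below 0.2 N), for 0.2 s.
3. the bushing sits in the nest's pocket, flange down, released (horizontal distance between bushing and nest below 0.007 m and z of bushing in the frame of nest between 0.0095 and 0.0145 m and angle between bushing's own z axis and vertical below 0.08 rad and contact force between the fingers and bushing below 0.2 N), for 0.2 s.
4. the hold-down plate lies flat on the nest around the bushing's neck, square and released (horizontal distance between hold_down and nest below 0.009 m and z of hold_down in the frame of nest between 0.0215 and 0.0265 m and angle between hold_down's own z axis and vertical below 0.08 rad and angle between the x axis of hold_down and the x axis of nest, either way round below 0.2 rad and contact force between the fingers and hold_down below 0.2 N), for 0.2 s.
At the end, for the whole second after the job is handed in: All released and at rest, centred on what is below: riser on the stage pad within 12 mm, nest on riser 10 mm, bushing on the pocket floor 7 mm, plate flat on the nest 9 mm; heights within about 2.5 mm, upright within 0.08 rad; riser, nest and plate square within 0.2 rad, either way round (all of step 1 and all of step 2 and all of step 3 and all of step 4 and linear speed of each of tall_riser, nest, bushing, hold_down below 0.02 m/s and angular speed of each of tall_riser, nest, bushing, hold_down below 0.2 rad/s); the robot touches nothing.
It fails at once if the low riser is moved more than 20 mm (distance of low_riser from where it was at the start of the episode above 0.02 m).
It fails at once if the tray of brass parts is moved more than 20 mm (distance of parts_tray from where it was at the start of the episode above 0.02 m).
It also fails if it takes over 118 s, if anything falls off the work surface, if the arm or the gripper's body presses on something with over 40 N, if the wrist force passes 120 N, or if a joint passes its speed limit or range.

## Working session

There is one attempt and no reset: what is moved stays moved. The work goes in short steps, Python scripts to look and compute and a shell command to move; the robot and the scene stay as the last step left them, time stands still between calls to the robot, and variables do not carry over. Pictures are saved under pics/ and viewed, at most 14 in all, crops included, and the job is handed in when it is done.

```bash
mkdir -p pics; ls
cat > h.py <<'E'
import numpy as np, cv2
from cell import get_obs, imaging, manip
def px2plane(name,uv,z):
    c=imaging.get_calibration(name); K=np.array([[c['fx'],0,c['cx']],[0,c['fy'],c['cy']],[0,0,1.]])
    p=cv2.undistortPoints(np.array(uv,float).reshape(-1,1,2),K,np.array(c['D'],float)).reshape(-1,2)
    T=np.array(c['extrinsics']); R,t=T[:3,:3],T[:3,3]
    o=-R.T@t; d=np.c_[p[:,0],-p[:,1],-np.ones(len(p))]@R
    return o+d*((z-o[2])/d[:,2])[:,None]
def cloud(name,depth):
    v,u=np.mgrid[:480,:640]
    c=imaging.get_calibration(name); K=np.array([[c['fx'],0,c['cx']],[0,c['fy'],c['cy']],[0,0,1.]])
    p=cv2.undistortPoints(np.stack([u,v],-1).reshape(-1,1,2).astype(float),K,np.array(c['D'],float)).reshape(-1,2)
    T=np.array(c['extrinsics']); R,t=T[:3,:3],T[:3,3]
    P=np.c_[p[:,0],-p[:,1],-np.ones(len(p))]*depth.reshape(-1,1)
    return ((P-t)@R).reshape(480,640,3)
def grab(name,fn=None):
    im,d=imaging.grab_frame(name)
    if fn: cv2.imwrite(f'pics/{fn}.png',im[:,:,::-1]); np.savez(f'pics/{fn}.npz',im=im,d=d)
    return im,d
E
python3 - <<'E'
from h import *
o=get_obs();print(o)
for n in('top','side'):
    grab(n,n+'0'); c=imaging.get_calibration(n); T=np.array(c['extrinsics']);print(n,c['fx'],c['D'],-T[:3,:3].T@T[:3,3])
E
```

```text
pics
{'clock': 0.0, 'joint_pos': array([ 1.50262248e+00,  3.85599453e-01,  6.60280036e-03, -5.03466528e-04,
       -1.19398867e+00, -2.58602050e-01]), 'qd': array([ 0.0002186 , -0.00110341,  0.00121932, -0.00051045,  0.00114586,
        0.00111299]), 'effort': array([-3.37531546e-04, -3.90666711e+01,  1.87404460e+01,  4.22001511e+00,
        1.09996230e-02, -1.95015400e-04]), 'tool_pos': array([0.20041076, 0.59137313, 0.22942401]), 'ee_rot': array([ 3.09751105e+00, -5.10943632e-01, -4.04531034e-04]), 'contact_force': array([-0.30560602, -0.3257493 , -0.39297058]), 'ft_torque': array([0.02596472, 0.02045009, 0.01606702]), 'grasp_force': 0.0, 'opening': 0.08705158548053739}
top 455.39249964570814 [-0.08766889  0.          0.          0.          0.        ] [ 0.38263634 -0.00571599  1.01775157]
side 621.2532575969934 [0.00457543 0.         0.         0.         0.        ] [0.42959758 1.01501959 0.72209971]
```

View pics/top0.png

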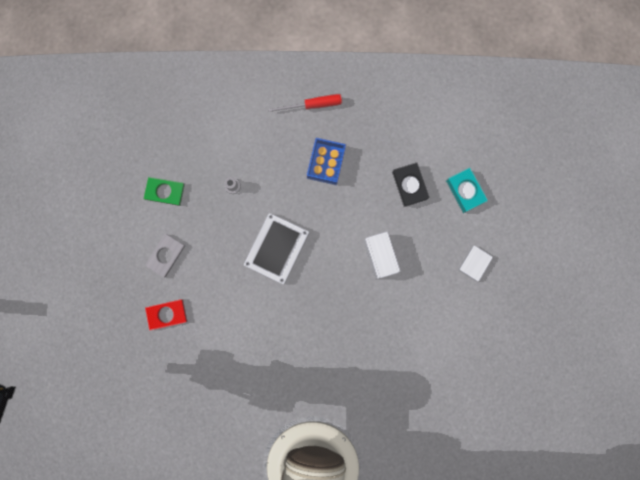

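View pics/side0.png

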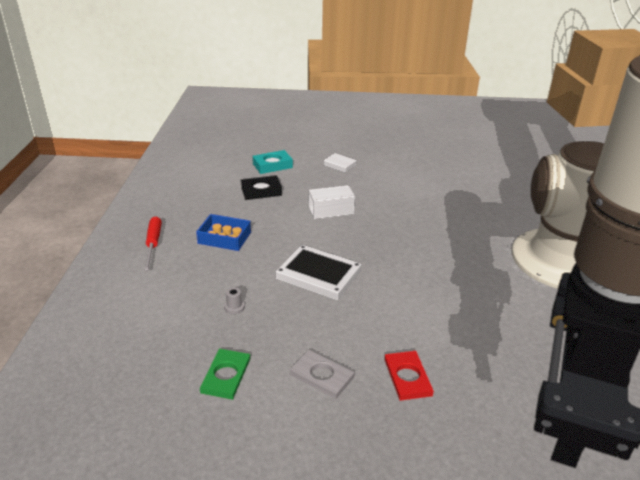

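Top view: the tall riser is the white box at (382,255), and the low slab at (476,263) could be mistaken for it. The nest is black at (410,185), with a turquoise look-alike at (467,190). The bushing is at (232,185). The hold_down is the grey plate at (166,255), with green (164,191) and red (166,315) look-alikes. The stage is at (277,248) and the tray at (326,161). I'll measure and check the choices in one close crop.

```bash
cat > meas.py <<'E'
from h import *
def rect(name,im,d,c,r,zt,mask_fn,tol=0.006):
    """min-area rectangle of masked pixels about c, cast on plane z=zt"""
    m=mask_fn(im.astype(int),cloud(name,d)).astype(np.uint8)
    w=np.zeros_like(m); cv2.circle(w,c,r,1,-1); m&=w
    cs,_=cv2.findContours(m,cv2.RETR_EXTERNAL,cv2.CHAIN_APPROX_NONE)
    k=max(cs,key=cv2.contourArea)
    P=px2plane(name,k.reshape(-1,2),zt)[:,:2]
    (cx,cy),(a,b),t=cv2.minAreaRect((P*1000).astype(np.float32))
    if a<b: t+=90; a,b=b,a
    t=(t+90)%180-90
    return np.round([cx,cy,a,b,t],1)
E
python3 - <<'E'
from meas import *
f=np.load('pics/top0.npz');im,d=f['im'],f['d'];C=cloud('top',d)
for n,p in dict(table=(320,300),stagepad=(277,248),riser=(382,255),low=(476,263),nest=(402,175),disc=(410,185),bush=(232,185),hold=(155,262)).items():
    print(n,np.round(C[p[1],p[0]]*1000,1))
print('noise',C[290:320,300:340,2].std())
hgt=lambda lo,hi:(lambda im,C:(C[...,2]>lo)&(C[...,2]<hi))
for n,c,r,z,mf in [('riser',(382,255),40,.045,hgt(.038,.055)),('riserbright',(382,255),40,.045,lambda im,C:im.min(2)>185),
 ('pad',(277,248),34,.022,lambda im,C:im.max(2)<90),('stage',(277,248),50,.019,hgt(.012,.03)),
 ('nest',(410,185),32,.024,hgt(.016,.034)),('nestblk',(410,185),30,.024,lambda im,C:(im.max(2)<60)|(im.min(2)>180)),
 ('hold',(166,255),30,.012,hgt(.007,.02)),('bush',(232,185),20,.036,hgt(.030,.045)),
 ('low',(476,263),30,.015,hgt(.009,.02)),('tray',(326,161),40,.03,lambda im,C:im[...,2]-im[...,0]>50)]:
    try: print(n,rect('top',im,d,c,r,z,mf))
    except Exception as e: print(n,e)
cr=lambda x,y:cv2.resize(im[y-30:y+30,x-30:x+30],(250,250),interpolation=cv2.INTER_CUBIC)
cv2.imwrite('pics/crop.png',np.vstack([np.hstack([cr(382,255),cr(476,263),cr(410,185)]),np.hstack([cr(232,185),cr(166,255),cr(277,248)])])[:,:,::-1])
E
```

```text
table [364.1 -10.7   0.4]
stagepad [475.8  86.6  22.2]
riser [ 463.8 -141.    45. ]
low [ 452.8 -352.8   20.7]
nest [ 646.  -187.6   23.3]
disc [ 626.2 -207.6   12.9]
bush [611.4 189.2  39.1]
hold [438.5 361.6  12.8]
noise 0.04153436939948296
riser [ 463.8 -141.    89.8   49.1   18.9]
riserbright [ 465.2 -141.2   90.1   50.6   18.8]
pad [476.2  89.3 100.5  60.3 -24.6]
stage [475.4  88.6 129.9 100.2 -24.1]
nest [ 627.2 -206.8   87.    59.4   18.4]
nestblk [ 624.5 -205.7   78.6   53.8   19.3]
hold [454.6 341.1  84.7  54.8 -30.4]
bush [617.6 195.7  25.1  24.6   2.6]
low [ 453.9 -352.6   64.7   51.2  -32. ]
tray [675.  -16.6  92.8  70.3 -11.7]
```

View pics/crop.png

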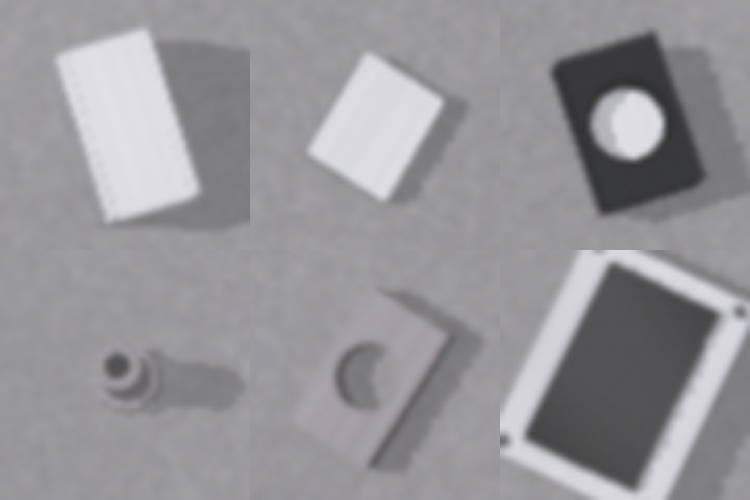

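The crop confirms the choices: riser (long white box, sloping holes on one edge), the smaller square slab, black nest with a pale disc, bushing, grey windowed plate, and stage pad. The measured sizes match the given ones.

```bash
cat > to.py <<'E'
import sys
from h import get_obs,np
from scipy.spatial.transform import Rotation as R
# to.py phi x y z [x y z ...] : turn rz needed, then shifts in turned tool frame (m)
a=[float(v) for v in sys.argv[1:]]
o=get_obs();r=R.from_rotvec(o['ee_rot']);M=r.as_matrix();p=np.array(o['tool_pos'])
c,s=np.cos(np.radians(a[0])),np.sin(np.radians(a[0]))
T=np.array([[c,s,0],[s,-c,0],[0,0,-1]])
print('t %.2f p'%o['clock'],np.round(p,4),'turn',np.round((r.inv()*R.from_matrix(T)).as_rotvec(degrees=True),2),
 'F',np.round(o['contact_force'],1),'op %.4f g %.1f'%(o['opening'],o['grasp_force']))
for i in range(1,len(a),3):
    q=np.array(a[i:i+3]); d=T.T@(q-p); n=max(1,int(np.ceil(max(abs(d))/.04)))
    print('->',q,'shift',np.round(d,4),'n',n,'row',np.round(d/n,4)); p=q
E
python3 to.py 18.9 .42 .3 .2 .464 -.141 .15
python3 -m inch '[{"rz":-6.27},{"rz":-6.27},{"rz":-6.27},{"rz":-6.27},{"rz":-6.27}]' 1
python3 -m inch '[{"rz":-6.27},{"tx":0}]'
python3 to.py 18.9 .42 .3 .2 .464 -.141 .15
```

```text
t 0.10 p [0.2004 0.5914 0.2296] turn [ 1.100e-01  3.000e-02 -3.763e+01] F [ 0.9 -0.4 -0. ] op 0.0876 g 0.0
-> [0.42 0.3  0.2 ] shift [0.1133 0.3469 0.0296] n 9 row [0.0126 0.0385 0.0033]
-> [ 0.464 -0.141  0.15 ] shift [-0.1012  0.4315  0.05  ] n 11 row [-0.0092  0.0392  0.0045]
t 0.10 p [0.2004 0.5914 0.2296] turn [ 1.100e-01  3.000e-02 -3.763e+01] F [ 0.9 -0.4 -0. ] op 0.0876 g 0.0
-> [0.42 0.3  0.2 ] shift [0.1133 0.3469 0.0296] n 9 row [0.0126 0.0385 0.0033]
-> [ 0.464 -0.141  0.15 ] shift [-0.1012  0.4315  0.05  ] n 11 row [-0.0092  0.0392  0.0045]invalid input at $[0]: expected keys tx, ty, tz, rx, ry, rz
invalid input at $[0]: expected keys tx, ty, tz, rx, ry, rz
```

```bash
python3 -m inch '[{"tx":0,"ty":0,"tz":0,"rx":0,"ry":0,"rz":-6.27},{"tx":0,"ty":0,"tz":0,"rx":0,"ry":0,"rz":-6.27},{"tx":0,"ty":0,"tz":0,"rx":0,"ry":0,"rz":-6.27},{"tx":0,"ty":0,"tz":0,"rx":0,"ry":0,"rz":-6.27},{"tx":0,"ty":0,"tz":0,"rx":0,"ry":0,"rz":-6.27}]' 1
python3 -m inch '[{"tx":0,"ty":0,"tz":0,"rx":0,"ry":0,"rz":-6.27},{"tx":0,"ty":0,"tz":0,"rx":0,"ry":0,"rz":0},{"tx":0,"ty":0,"tz":0,"rx":0,"ry":0,"rz":0}]'
python3 to.py 18.9 .42 .3 .2 .464 -.141 .15
```

```text
clock: 0.52
tool_pos: [0.2005, 0.5916, 0.2299]
ee_rot: [3.12, 0.354, -0.001]
contact_force: [-0.2, -0.0, -0.5]
opening: 0.0869
grasp_force: 0.0
clock: 0.77
tool_pos: [0.2005, 0.5917, 0.2301]
ee_rot: [3.099, 0.511, -0.001]
contact_force: [-0.2, 0.8, 0.5]
opening: 0.0869
grasp_force: 0.0
t 0.77 p [0.2005 0.5917 0.2301] turn [ 0.05  0.03 -0.17] F [-0.2  0.8  0.5] op 0.0869 g 0.0
-> [0.42 0.3  0.2 ] shift [0.1131 0.347  0.0301] n 9 row [0.0126 0.0386 0.0033]
-> [ 0.464 -0.141  0.15 ] shift [-0.1012  0.4315  0.05  ] n 11 row [-0.0092  0.0392  0.0045]
```

```bash
python3 -m inch '[{"tx":0.0126,"ty":0.0386,"tz":0.0033,"rx":0,"ry":0,"rz":0},{"tx":0.0126,"ty":0.0386,"tz":0.0033,"rx":0,"ry":0,"rz":0},{"tx":0.0126,"ty":0.0386,"tz":0.0033,"rx":0,"ry":0,"rz":0},{"tx":0.0126,"ty":0.0386,"tz":0.0033,"rx":0,"ry":0,"rz":0},{"tx":0.0126,"ty":0.0386,"tz":0.0033,"rx":0,"ry":0,"rz":0}]'
python3 -m inch '[{"tx":0.0126,"ty":0.0386,"tz":0.0033,"rx":0,"ry":0,"rz":0},{"tx":0.0126,"ty":0.0386,"tz":0.0033,"rx":0,"ry":0,"rz":0},{"tx":0.0126,"ty":0.0386,"tz":0.0033,"rx":0,"ry":0,"rz":0},{"tx":0.0126,"ty":0.0386,"tz":0.0033,"rx":0,"ry":0,"rz":0}]' | head -2
python3 -m inch '[{"tx":-0.0092,"ty":0.0392,"tz":0.0045,"rx":0,"ry":0,"rz":0},{"tx":-0.0092,"ty":0.0392,"tz":0.0045,"rx":0,"ry":0,"rz":0},{"tx":-0.0092,"ty":0.0392,"tz":0.0045,"rx":0,"ry":0,"rz":0},{"tx":-0.0092,"ty":0.0392,"tz":0.0045,"rx":0,"ry":0,"rz":0},{"tx":-0.0092,"ty":0.0392,"tz":0.0045,"rx":0,"ry":0,"rz":0}]' | head -2
python3 -m inch '[{"tx":-0.0092,"ty":0.0392,"tz":0.0045,"rx":0,"ry":0,"rz":0},{"tx":-0.0092,"ty":0.0392,"tz":0.0045,"rx":0,"ry":0,"rz":0},{"tx":-0.0092,"ty":0.0392,"tz":0.0045,"rx":0,"ry":0,"rz":0},{"tx":-0.0092,"ty":0.0392,"tz":0.0045,"rx":0,"ry":0,"rz":0},{"tx":-0.0092,"ty":0.0392,"tz":0.0045,"rx":0,"ry":0,"rz":0}]' | head -2
python3 -m inch '[{"tx":-0.0092,"ty":0.0392,"tz":0.0045,"rx":0,"ry":0,"rz":0},{"tx":0,"ty":0,"tz":0,"rx":0,"ry":0,"rz":0},{"tx":0,"ty":0,"tz":0,"rx":0,"ry":0,"rz":0}]' | head -2
python3 to.py 18.9  .464 -.141 .08 .464 -.141 .023
```

```text
clock: 1.18
tool_pos: [0.3234, 0.428, 0.2139]
ee_rot: [3.099, 0.513, -0.0]
contact_force: [0.6, 1.2, -0.6]
opening: 0.0871
grasp_force: 0.0
clock: 1.52
tool_pos: [0.4211, 0.2982, 0.2009]
clock: 1.93
tool_pos: [0.4401, 0.0977, 0.1783]
clock: 2.35
tool_pos: [0.4601, -0.1027, 0.1559]
clock: 2.6
tool_pos: [0.4638, -0.1428, 0.1508]
t 2.60 p [ 0.4638 -0.1428  0.1508] turn [-0.02  0.07 -0.41] F [0.1 0.8 0.6] op 0.0872 g 0.0
-> [ 0.464 -0.141  0.08 ] shift [ 0.0008 -0.0017  0.0708] n 2 row [ 0.0004 -0.0008  0.0354]
-> [ 0.464 -0.141  0.023] shift [0.    0.    0.057] n 2 row [0.     0.     0.0285]
```

```bash
python3 -m inch '[{"tx":0.0008,"ty":-0.0017,"tz":0.0308,"rx":0,"ry":0,"rz":-0.4},{"tx":0,"ty":0,"tz":0.035,"rx":0,"ry":0,"rz":0},{"tx":0,"ty":0,"tz":0.032,"rx":0,"ry":0,"rz":0},{"tx":0,"ty":0,"tz":0.015,"rx":0,"ry":0,"rz":0},{"tx":0,"ty":0,"tz":0.015,"rx":0,"ry":0,"rz":0}]' | head -5
python3 to.py 18.9  .464 -.141 .023
python3 -m inch '[{"tx":0,"ty":0,"tz":0,"rx":0,"ry":0,"rz":0},{"tx":0,"ty":0,"tz":0,"rx":0,"ry":0,"rz":0},{"tx":0,"ty":0,"tz":0,"rx":0,"ry":0,"rz":0},{"tx":0,"ty":0,"tz":0,"rx":0,"ry":0,"rz":0},{"tx":0,"ty":0,"tz":0,"rx":0,"ry":0,"rz":0}]' -1
python3 -m inch '[{"tx":0,"ty":0,"tz":0,"rx":0,"ry":0,"rz":0},{"tx":0,"ty":0,"tz":0,"rx":0,"ry":0,"rz":0},{"tx":0,"ty":0,"tz":0,"rx":0,"ry":0,"rz":0}]'
```

```text
clock: 3.02
tool_pos: [0.4639, -0.1376, 0.0222]
ee_rot: [-3.097, -0.527, 0.003]
contact_force: [0.8, 0.2, 0.1]
opening: 0.0869
t 3.02 p [ 0.4639 -0.1376  0.0222] turn [-0.04  0.11  0.42] F [0.8 0.2 0.1] op 0.0869 g 0.0
-> [ 0.464 -0.141  0.023] shift [-0.001   0.0033 -0.0008] n 1 row [-0.001   0.0033 -0.0008]
clock: 3.43
tool_pos: [0.4654, -0.1387, 0.0248]
ee_rot: [3.097, 0.527, 0.004]
contact_force: [-0.3, 0.8, -0.0]
opening: 0.0615
grasp_force: 0.0
clock: 3.68
tool_pos: [0.4649, -0.1389, 0.0243]
ee_rot: [3.097, 0.526, 0.002]
contact_force: [-1.1, 0.4, 4.5]
opening: 0.0497
grasp_force: 29.9
```

```bash
python3 -m inch '[{"tx":0,"ty":0,"tz":-0.015,"rx":0,"ry":0,"rz":0},{"tx":0,"ty":0,"tz":-0.03,"rx":0,"ry":0,"rz":0},{"tx":0,"ty":0,"tz":-0.035,"rx":0,"ry":0,"rz":0},{"tx":0,"ty":0,"tz":-0.015,"rx":0,"ry":0,"rz":0},{"tx":0,"ty":0,"tz":0,"rx":0,"ry":0,"rz":6.2}]' | tail -2
python3 -m inch '[{"tx":0,"ty":0,"tz":0,"rx":0,"ry":0,"rz":6.2},{"tx":0,"ty":0,"tz":0,"rx":0,"ry":0,"rz":6.2},{"tx":0,"ty":0,"tz":0,"rx":0,"ry":0,"rz":6.2},{"tx":0,"ty":0,"tz":0,"rx":0,"ry":0,"rz":6.2},{"tx":0,"ty":0,"tz":0,"rx":0,"ry":0,"rz":6.2}]' | tail -2
python3 -m inch '[{"tx":0,"ty":0,"tz":0,"rx":0,"ry":0,"rz":6.2},{"tx":0,"ty":0,"tz":0,"rx":0,"ry":0,"rz":0},{"tx":0,"ty":0,"tz":0,"rx":0,"ry":0,"rz":0}]' |tail -2
python3 to.py -24.3  .4758 .0889 .1
```

```text
opening: 0.05
grasp_force: 29.9
opening: 0.0501
grasp_force: 29.9
opening: 0.0497
grasp_force: 29.9
t 4.77 p [ 0.4639 -0.1389  0.1181] turn [0.02 0.07 0.33] F [-0.2  0.2 -3.4] op 0.0497 g 29.9
-> [0.4758 0.0889 0.1   ] shift [-0.0829 -0.2125  0.0181] n 6 row [-0.0138 -0.0354  0.003 ]
```

```bash
python3 -m inch '[{"tx":-0.0118,"ty":-0.0304,"tz":0.0018,"rx":0,"ry":0,"rz":0},{"tx":-0.0118,"ty":-0.0304,"tz":0.0018,"rx":0,"ry":0,"rz":0},{"tx":-0.0118,"ty":-0.0304,"tz":0.0018,"rx":0,"ry":0,"rz":0},{"tx":-0.0118,"ty":-0.0304,"tz":0.0018,"rx":0,"ry":0,"rz":0},{"tx":-0.0118,"ty":-0.0304,"tz":0.0018,"rx":0,"ry":0,"rz":0}]' | tail -2
python3 -m inch '[{"tx":-0.0118,"ty":-0.0304,"tz":0.0018,"rx":0,"ry":0,"rz":0},{"tx":-0.0118,"ty":-0.0304,"tz":0.0018,"rx":0,"ry":0,"rz":0},{"tx":0,"ty":0,"tz":0,"rx":0,"ry":0,"rz":0.33},{"tx":0,"ty":0,"tz":0,"rx":0,"ry":0,"rz":0},{"tx":0,"ty":0,"tz":0,"rx":0,"ry":0,"rz":0}]' |tail -2
python3 to.py -24.3  .4758 .0889 .0505
```

```text
opening: 0.05
grasp_force: 29.9
opening: 0.0498
grasp_force: 29.9
t 5.60 p [0.4754 0.0889 0.1056] turn [ 0.06  0.06 -0.03] F [ 0.4 -0.4 -2.2] op 0.0498 g 29.9
-> [0.4758 0.0889 0.0505] shift [ 0.0003 -0.0002  0.0551] n 2 row [ 0.0002 -0.0001  0.0275]
```

```bash
python3 -m inch '[{"tx":0,"ty":0,"tz":0.018,"rx":0,"ry":0,"rz":0},{"tx":0,"ty":0,"tz":0.018,"rx":0,"ry":0,"rz":0},{"tx":0,"ty":0,"tz":0.015,"rx":0,"ry":0,"rz":0},{"tx":0,"ty":0,"tz":0.004,"rx":0,"ry":0,"rz":0},{"tx":0,"ty":0,"tz":0,"rx":0,"ry":0,"rz":0}]' | tail -5
python3 -m inch '[{"tx":0,"ty":0,"tz":0.0015,"rx":0,"ry":0,"rz":0},{"tx":0,"ty":0,"tz":0.0015,"rx":0,"ry":0,"rz":0},{"tx":0,"ty":0,"tz":0,"rx":0,"ry":0,"rz":0}]'
python3 to.py -24.3  .4758 .0889 .0465
```

```text
tool_pos: [0.4751, 0.0875, 0.0499]
ee_rot: [3.068, -0.666, -0.004]
contact_force: [1.1, 1.0, -1.6]
opening: 0.0495
grasp_force: 29.9
clock: 6.27
tool_pos: [0.4765, 0.0891, 0.0486]
ee_rot: [-3.069, 0.665, -0.002]
contact_force: [-1.3, -0.5, -3.0]
opening: 0.0495
grasp_force: 29.9
t 6.27 p [0.4765 0.0891 0.0486] turn [-0.07 -0.05 -0.14] F [-1.3 -0.5 -3. ] op 0.0495 g 29.9
-> [0.4758 0.0889 0.0465] shift [-0.0005  0.0004  0.0021] n 1 row [-0.0005  0.0004  0.0021]
```

```bash
python3 -m inch '[{"tx":0,"ty":0,"tz":0.001,"rx":0,"ry":0,"rz":0},{"tx":0,"ty":0,"tz":0,"rx":0,"ry":0,"rz":0}]' | sed -n '2p;4p'
python3 -m inch '[{"tx":0,"ty":0,"tz":0.001,"rx":0,"ry":0,"rz":0},{"tx":0,"ty":0,"tz":0,"rx":0,"ry":0,"rz":0}]' | sed -n '2p;4p'
python3 to.py -24.3  .4758 .0889 .0465
```

```text
tool_pos: [0.4762, 0.0892, 0.0473]
contact_force: [0.3, -0.1, -2.5]
tool_pos: [0.4763, 0.0893, 0.0463]
contact_force: [-0.3, 0.0, 0.3]
t 6.60 p [0.4763 0.0893 0.0463] turn [-0.03 -0.03 -0.11] F [-0.3  0.   0.3] op 0.0498 g 29.9
-> [0.4758 0.0889 0.0465] shift [-0.0003  0.0005 -0.0002] n 1 row [-0.0003  0.0005 -0.0002]
```

Weight has come off (−2.5 → +0.3), so it is touching. I'll release, rise and move toward the nest while looking.

```bash
python3 -m inch '[{"tx":0,"ty":0,"tz":0,"rx":0,"ry":0,"rz":0},{"tx":0,"ty":0,"tz":0,"rx":0,"ry":0,"rz":0},{"tx":0,"ty":0,"tz":0,"rx":0,"ry":0,"rz":0},{"tx":0,"ty":0,"tz":0,"rx":0,"ry":0,"rz":0}]' 1 | tail -3
python3 -m inch '[{"tx":0,"ty":0,"tz":-0.01,"rx":0,"ry":0,"rz":0},{"tx":0,"ty":0,"tz":-0.03,"rx":0,"ry":0,"rz":0},{"tx":0,"ty":0,"tz":-0.04,"rx":0,"ry":0,"rz":0},{"tx":0,"ty":0,"tz":-0.04,"rx":0,"ry":0,"rz":0},{"tx":0,"ty":0,"tz":0,"rx":0,"ry":0,"rz":-6.2}]' | tail -3
python3 -m inch '[{"tx":0,"ty":0,"tz":0,"rx":0,"ry":0,"rz":-6.2},{"tx":0,"ty":0,"tz":0,"rx":0,"ry":0,"rz":-6.2},{"tx":0,"ty":0,"tz":0,"rx":0,"ry":0,"rz":-6.2},{"tx":0,"ty":0,"tz":0,"rx":0,"ry":0,"rz":-6.2},{"tx":0,"ty":0,"tz":0,"rx":0,"ry":0,"rz":-6.2}]' | tail -2
python3 -m inch '[{"tx":0,"ty":0,"tz":0,"rx":0,"ry":0,"rz":-6.2},{"tx":0,"ty":0,"tz":0,"rx":0,"ry":0,"rz":0},{"tx":0,"ty":0,"tz":0,"rx":0,"ry":0,"rz":0}]' |tail -2
python3 to.py 18.8  .626 -.2063 .13 .626 -.2063 .012
```

```text
contact_force: [0.4, 0.5, -0.6]
opening: 0.0689
grasp_force: 0.0
contact_force: [0.6, 0.4, 0.6]
opening: 0.0862
grasp_force: 0.0
opening: 0.0867
grasp_force: 0.0
opening: 0.0868
grasp_force: 0.0
t 8.02 p [0.476  0.089  0.1659] turn [-0.  0.  0.] F [ 0.7 -0.5 -0.3] op 0.0868 g 0.0
-> [ 0.626  -0.2063  0.13  ] shift [0.0469 0.3279 0.0359] n 9 row [0.0052 0.0364 0.004 ]
-> [ 0.626  -0.2063  0.012 ] shift [0.    0.    0.118] n 3 row [0.     0.     0.0393]
```

```bash
python3 -m inch '[{"tx":0.0052,"ty":0.0364,"tz":0.004,"rx":0,"ry":0,"rz":0},{"tx":0.0052,"ty":0.0364,"tz":0.004,"rx":0,"ry":0,"rz":0},{"tx":0.0052,"ty":0.0364,"tz":0.004,"rx":0,"ry":0,"rz":0},{"tx":0.0052,"ty":0.0364,"tz":0.004,"rx":0,"ry":0,"rz":0},{"tx":0.0052,"ty":0.0364,"tz":0.004,"rx":0,"ry":0,"rz":0}]' | tail -2
python3 -m inch '[{"tx":0.0052,"ty":0.0364,"tz":0.004,"rx":0,"ry":0,"rz":0},{"tx":0.0052,"ty":0.0364,"tz":0.004,"rx":0,"ry":0,"rz":0},{"tx":0.0052,"ty":0.0364,"tz":0.004,"rx":0,"ry":0,"rz":0},{"tx":0.0052,"ty":0.0364,"tz":0.004,"rx":0,"ry":0,"rz":0},{"tx":0,"ty":0,"tz":0,"rx":0,"ry":0,"rz":0}]' | tail -2
python3 - <<'E'
from meas import *
im,d=grab('top','t1')
hgt=lambda lo,hi:(lambda im,C:(C[...,2]>lo)&(C[...,2]<hi))
print(rect('top',im,d,(277,248),45,.067,hgt(.058,.075)))
E
python3 to.py 18.8  .626 -.2063 .012
```

```text
opening: 0.0872
grasp_force: 0.0
opening: 0.0871
grasp_force: 0.0
[475.1  86.   89.5  51.  -25. ]
t 8.90 p [ 0.627  -0.2084  0.128 ] turn [-0.04  0.1  -0.22] F [-0.2  0.4  0.3] op 0.0874 g 0.0
-> [ 0.626  -0.2063  0.012 ] shift [-0.0002 -0.0023  0.116 ] n 3 row [-0.0001 -0.0008  0.0387]
```

View pics/t1.png

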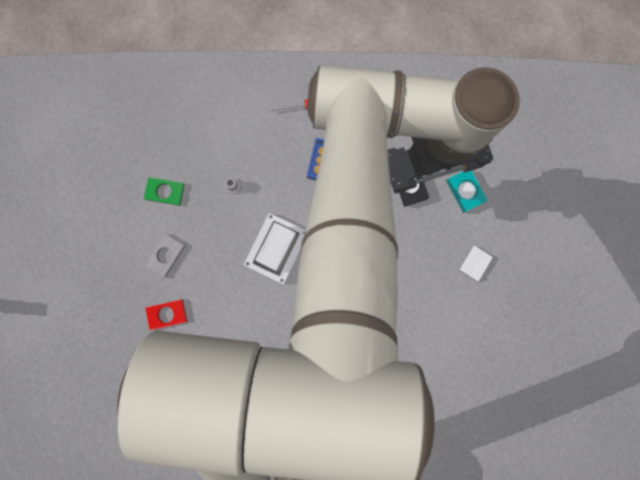

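The picture shows the riser square and centred on the pad at (277,246). The gripper is over the nest at (410,185). Descending.

```bash
python3 -m inch '[{"tx":0,"ty":-0.0023,"tz":0.035,"rx":0,"ry":0,"rz":-0.2},{"tx":0,"ty":0,"tz":0.035,"rx":0,"ry":0,"rz":0},{"tx":0,"ty":0,"tz":0.02,"rx":0,"ry":0,"rz":0},{"tx":0,"ty":0,"tz":0.012,"rx":0,"ry":0,"rz":0},{"tx":0,"ty":0,"tz":0,"rx":0,"ry":0,"rz":0}]' | tail -2
python3 to.py 18.8  .626 -.2063 .012
```

```text
opening: 0.087
grasp_force: 0.0
t 9.32 p [ 0.6239 -0.2023  0.0251] turn [-0.16  0.31  0.33] F [-0.8 -0.4 -0. ] op 0.0870 g 0.0
-> [ 0.626  -0.2063  0.012 ] shift [0.0007 0.0045 0.0131] n 1 row [0.0007 0.0045 0.0131]
```

```bash
python3 -m inch '[{"tx":0,"ty":0.002,"tz":0.006,"rx":0,"ry":0,"rz":0},{"tx":0,"ty":0,"tz":0.006,"rx":0,"ry":0,"rz":0},{"tx":0,"ty":0,"tz":0,"rx":0,"ry":0,"rz":0}]' | sed -n '2p;4p'
python3 to.py 18.8  .626 -.2063 .012
python3 -m inch '[{"tx":0,"ty":0,"tz":0,"rx":0,"ry":0,"rz":0},{"tx":0,"ty":0,"tz":0,"rx":0,"ry":0,"rz":0},{"tx":0,"ty":0,"tz":0,"rx":0,"ry":0,"rz":0},{"tx":0,"ty":0,"tz":0,"rx":0,"ry":0,"rz":0},{"tx":0,"ty":0,"tz":0,"rx":0,"ry":0,"rz":0}]' -1 | tail -1
python3 -m inch '[{"tx":0,"ty":0,"tz":0,"rx":0,"ry":0,"rz":0},{"tx":0,"ty":0,"tz":0,"rx":0,"ry":0,"rz":0},{"tx":0,"ty":0,"tz":0,"rx":0,"ry":0,"rz":0}]'
```

```text
tool_pos: [0.627, -0.2051, 0.0163]
contact_force: [0.5, 0.0, -0.5]
t 9.57 p [ 0.627  -0.2051  0.0163] turn [ 0.01 -0.05  0.35] F [ 0.5  0.  -0.5] op 0.0869 g 0.0
-> [ 0.626  -0.2063  0.012 ] shift [-0.0013  0.0008  0.0043] n 1 row [-0.0013  0.0008  0.0043]
grasp_force: 0.0
clock: 10.23
tool_pos: [0.6268, -0.2053, 0.0162]
ee_rot: [3.098, 0.523, 0.001]
contact_force: [-1.0, 0.4, 1.6]
opening: 0.056
grasp_force: 30.0
```

```bash
python3 -m inch '[{"tx":0,"ty":0,"tz":-0.015,"rx":0,"ry":0,"rz":0},{"tx":0,"ty":0,"tz":-0.03,"rx":0,"ry":0,"rz":0},{"tx":0,"ty":0,"tz":-0.035,"rx":0,"ry":0,"rz":0},{"tx":0,"ty":0,"tz":-0.035,"rx":0,"ry":0,"rz":0},{"tx":0,"ty":0,"tz":-0.02,"rx":0,"ry":0,"rz":0}]' | tail -2
python3 -m inch '[{"tx":0,"ty":0,"tz":0,"rx":0,"ry":0,"rz":6.2},{"tx":0,"ty":0,"tz":0,"rx":0,"ry":0,"rz":6.2},{"tx":0,"ty":0,"tz":0,"rx":0,"ry":0,"rz":6.2},{"tx":0,"ty":0,"tz":0,"rx":0,"ry":0,"rz":6.2},{"tx":0,"ty":0,"tz":0,"rx":0,"ry":0,"rz":6.2}]' | tail -2
python3 -m inch '[{"tx":0,"ty":0,"tz":0,"rx":0,"ry":0,"rz":6.2},{"tx":0,"ty":0,"tz":0,"rx":0,"ry":0,"rz":6.2},{"tx":0,"ty":0,"tz":0,"rx":0,"ry":0,"rz":0},{"tx":0,"ty":0,"tz":0,"rx":0,"ry":0,"rz":0}]' |tail -2
python3 to.py -24.6  .4758 .088 .14
```

```text
opening: 0.0561
grasp_force: 30.0
opening: 0.0559
grasp_force: 30.0
opening: 0.0557
grasp_force: 30.0
t 11.40 p [ 0.6263 -0.2051  0.1504] turn [0.   0.07 0.52] F [ 0.1 -0.5 -1.2] op 0.0557 g 30.0
-> [0.4758 0.088  0.14  ] shift [-0.2588 -0.2039  0.0104] n 7 row [-0.037  -0.0291  0.0015]
```

Norm 0.047 would be too much per row, so I'll use 8 rows: (-0.0324, -0.0255, 0.0013).

```bash
python3 -m inch '[{"tx":0,"ty":0,"tz":0,"rx":0,"ry":0,"rz":0.5},{"tx":-0.0324,"ty":-0.0255,"tz":0,"rx":0,"ry":0,"rz":0},{"tx":-0.0324,"ty":-0.0255,"tz":0,"rx":0,"ry":0,"rz":0},{"tx":-0.0324,"ty":-0.0255,"tz":0,"rx":0,"ry":0,"rz":0},{"tx":-0.0324,"ty":-0.0255,"tz":0,"rx":0,"ry":0,"rz":0}]' | tail -2
python3 -m inch '[{"tx":-0.0324,"ty":-0.0255,"tz":0,"rx":0,"ry":0,"rz":0},{"tx":-0.0324,"ty":-0.0255,"tz":0,"rx":0,"ry":0,"rz":0},{"tx":-0.0324,"ty":-0.0255,"tz":0,"rx":0,"ry":0,"rz":0},{"tx":-0.0324,"ty":-0.0255,"tz":0,"rx":0,"ry":0,"rz":0}]' | tail -2
python3 -m inch '[{"tx":0,"ty":0,"tz":0.02,"rx":0,"ry":0,"rz":0},{"tx":0,"ty":0,"tz":0.02,"rx":0,"ry":0,"rz":0},{"tx":0,"ty":0,"tz":0,"rx":0,"ry":0,"rz":0},{"tx":0,"ty":0,"tz":0,"rx":0,"ry":0,"rz":0}]' | tail -2
python3 to.py -24.6  .4758 .088 .086
```

```text
opening: 0.0555
grasp_force: 30.0
opening: 0.0558
grasp_force: 30.0
opening: 0.0557
grasp_force: 30.0
t 12.48 p [0.4761 0.0883 0.1106] turn [ 0.11  0.06 -0.05] F [ 1.1  0.7 -0.9] op 0.0557 g 30.0
-> [0.4758 0.088  0.086 ] shift [-0.0002  0.0004  0.0246] n 1 row [-0.0002  0.0004  0.0246]
```

```bash
python3 -m inch '[{"tx":0,"ty":0,"tz":0.012,"rx":0,"ry":0,"rz":0},{"tx":0,"ty":0,"tz":0.008,"rx":0,"ry":0,"rz":0},{"tx":0,"ty":0,"tz":0.003,"rx":0,"ry":0,"rz":0},{"tx":0,"ty":0,"tz":0,"rx":0,"ry":0,"rz":0}]' | sed -n '2p;4p'
python3 -m inch '[{"tx":0,"ty":0,"tz":0.0015,"rx":0,"ry":0,"rz":0},{"tx":0,"ty":0,"tz":0,"rx":0,"ry":0,"rz":0}]' | sed -n '2p;4p'
python3 -m inch '[{"tx":0,"ty":0,"tz":0.0015,"rx":0,"ry":0,"rz":0},{"tx":0,"ty":0,"tz":0,"rx":0,"ry":0,"rz":0}]' | sed -n '2p;4p'
python3 to.py -24.6  .4758 .088 .083
```

```text
tool_pos: [0.4766, 0.0879, 0.0877]
contact_force: [-0.6, -0.4, -1.3]
tool_pos: [0.477, 0.0884, 0.0868]
contact_force: [-0.4, -0.6, -2.3]
tool_pos: [0.4767, 0.0885, 0.0851]
contact_force: [-0.0, 0.5, -0.8]
t 13.15 p [0.4767 0.0885 0.0851] turn [-0.02 -0.01 -0.13] F [-0.   0.5 -0.8] op 0.0561 g 30.0
-> [0.4758 0.088  0.083 ] shift [-0.0006  0.0008  0.0021] n 1 row [-0.0006  0.0008  0.0021]
```

```bash
python3 -m inch '[{"tx":0,"ty":0,"tz":0.001,"rx":0,"ry":0,"rz":0},{"tx":0,"ty":0,"tz":0,"rx":0,"ry":0,"rz":0},{"tx":0,"ty":0,"tz":0,"rx":0,"ry":0,"rz":0}]' | sed -n '2p;4p'
python3 -m inch '[{"tx":0,"ty":0,"tz":0.001,"rx":0,"ry":0,"rz":0},{"tx":0,"ty":0,"tz":0,"rx":0,"ry":0,"rz":0},{"tx":0,"ty":0,"tz":0,"rx":0,"ry":0,"rz":0}]' | sed -n '2p;4p'
```

```text
tool_pos: [0.4766, 0.0885, 0.084]
contact_force: [0.2, -0.6, -1.4]
tool_pos: [0.4768, 0.0886, 0.0831]
contact_force: [0.1, 0.0, 0.5]
```

```bash
python3 -m inch '[{"tx":0,"ty":0,"tz":0,"rx":0,"ry":0,"rz":0},{"tx":0,"ty":0,"tz":0,"rx":0,"ry":0,"rz":0},{"tx":0,"ty":0,"tz":0,"rx":0,"ry":0,"rz":0},{"tx":0,"ty":0,"tz":0,"rx":0,"ry":0,"rz":0}]' 1 | tail -3
python3 -m inch '[{"tx":0,"ty":0,"tz":-0.01,"rx":0,"ry":0,"rz":0},{"tx":0,"ty":0,"tz":-0.03,"rx":0,"ry":0,"rz":0},{"tx":0,"ty":0,"tz":-0.03,"rx":0,"ry":0,"rz":0},{"tx":0,"ty":0,"tz":0,"rx":0,"ry":0,"rz":0},{"tx":0,"ty":0,"tz":0,"rx":0,"ry":0,"rz":0}]' | tail -3
python3 to.py -24.6  .6176 .1957 .13 .6176 .1957 .026
```

```text
contact_force: [-0.1, 0.4, 0.8]
opening: 0.075
grasp_force: 0.0
contact_force: [0.4, -0.0, -0.6]
opening: 0.0869
grasp_force: 0.0
t 14.40 p [0.4776 0.0891 0.1547] turn [-0.22 -0.16 -0.13] F [ 0.4 -0.  -0.6] op 0.0869 g 0.0
-> [0.6176 0.1957 0.13  ] shift [ 0.0829 -0.1552  0.0247] n 4 row [ 0.0207 -0.0388  0.0062]
-> [0.6176 0.1957 0.026 ] shift [0.    0.    0.104] n 3 row [0.     0.     0.0347]
```

```bash
python3 -m inch '[{"tx":0.0166,"ty":-0.031,"tz":0.005,"rx":0,"ry":0,"rz":0},{"tx":0.0166,"ty":-0.031,"tz":0.005,"rx":0,"ry":0,"rz":0},{"tx":0.0166,"ty":-0.031,"tz":0.005,"rx":0,"ry":0,"rz":0},{"tx":0.0166,"ty":-0.031,"tz":0.005,"rx":0,"ry":0,"rz":0},{"tx":0.0166,"ty":-0.031,"tz":0.005,"rx":0,"ry":0,"rz":0}]' | tail -1
python3 -m inch '[{"tx":0,"ty":0,"tz":0.02,"rx":0,"ry":0,"rz":0},{"tx":0,"ty":0,"tz":0,"rx":0,"ry":0,"rz":0},{"tx":0,"ty":0,"tz":0,"rx":0,"ry":0,"rz":0},{"tx":0,"ty":0,"tz":0,"rx":0,"ry":0,"rz":0}]' | tail -1
python3 - <<'E'
from meas import *
im,d=grab('top','t2')
hgt=lambda lo,hi:(lambda im,C:(C[...,2]>lo)&(C[...,2]<hi))
print(rect('top',im,d,(277,248),45,.091,hgt(.083,.098)))
im,d=grab('side','s2'); C=cloud('side',d)
m=(abs(C[...,2]-.091)<.004)&(abs(C[...,0]-.476)<.07)&(abs(C[...,1]-.088)<.07)
P=(C[m][:,:2]*1000).astype(np.float32);print(cv2.minAreaRect(P))
m=(abs(C[...,2]-.0365)<.003)&(abs(C[...,0]-.6176)<.03)&(abs(C[...,1]-.1957)<.03)
P=(C[m][:,:2]*1000).astype(np.float32);print(len(P),cv2.minAreaRect(P) if len(P) else 0)
E
python3 to.py -24.6   .6176 .1957 .026
```

```text
grasp_force: 0.0
grasp_force: 0.0
[476.7  84.9  84.6  56.7 -25.4]
((478.3027648925781, 89.38671875), (63.159767150878906, 87.08274841308594), 65.41947937011719)
123 ((619.1941528320312, 197.4734344482422), (27.43391990661621, 25.761598587036133), 57.119781494140625)
t 15.25 p [0.6167 0.1941 0.109 ] turn [-0.05 -0.05 -0.14] F [ 0.4 -0.1 -0.3] op 0.0868 g 0.0
-> [0.6176 0.1957 0.026 ] shift [ 0.0002 -0.0018  0.083 ] n 3 row [ 0.0001 -0.0006  0.0277]
```

View pics/s2.png

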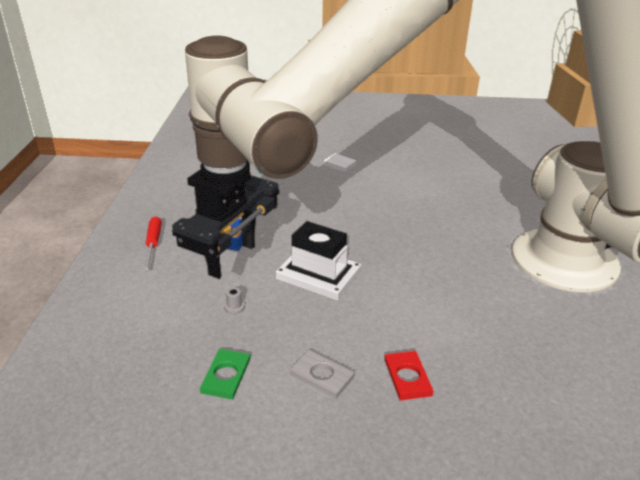

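View pics/t2.png

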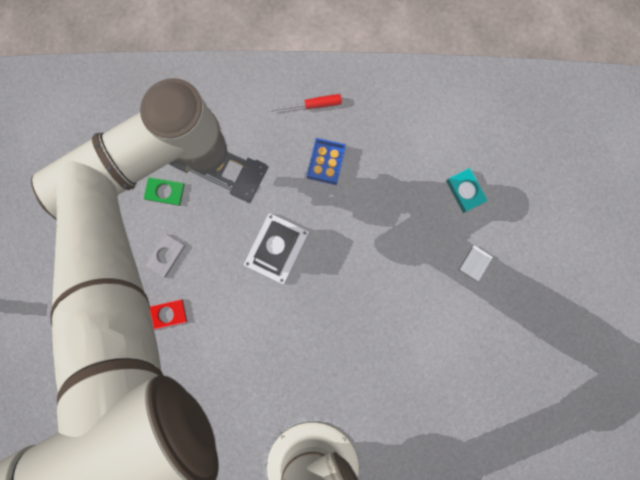

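The nest sits square on the riser (side view (320,240), top view (275,244)). The bushing is untouched at (234,300). I'll aim at the two-view mean for the bushing, (618.4, 196.6) mm.

```bash
python3 -m inch '[{"tx":0.001,"ty":-0.003,"tz":0.03,"rx":0,"ry":0,"rz":0},{"tx":0,"ty":0,"tz":0.03,"rx":0,"ry":0,"rz":0},{"tx":0,"ty":0,"tz":0.012,"rx":0,"ry":0,"rz":0},{"tx":0,"ty":0,"tz":0.009,"rx":0,"ry":0,"rz":0},{"tx":0,"ty":0,"tz":0,"rx":0,"ry":0,"rz":0}]' | tail -1
python3 -m inch '[{"tx":0,"ty":0,"tz":0,"rx":0,"ry":0,"rz":0},{"tx":0,"ty":0,"tz":0,"rx":0,"ry":0,"rz":0},{"tx":0,"ty":0,"tz":0,"rx":0,"ry":0,"rz":0}]' | tail -1
python3 to.py -24.6   .6184 .1966 .026
```

```text
grasp_force: 0.0
grasp_force: 0.0
t 15.92 p [0.62   0.1974 0.0288] turn [-0.15 -0.12 -0.11] F [0.4 1.3 0.5] op 0.0869 g 0.0
-> [0.6184 0.1966 0.026 ] shift [-0.0012  0.0014  0.0028] n 1 row [-0.0012  0.0014  0.0028]
```

```bash
python3 -m inch '[{"tx":-0.001,"ty":0.0014,"tz":0.002,"rx":0,"ry":0,"rz":0},{"tx":0,"ty":0,"tz":0,"rx":0,"ry":0,"rz":0},{"tx":0,"ty":0,"tz":0,"rx":0,"ry":0,"rz":0}]' | sed -n 2p
python3 -m inch '[{"tx":0,"ty":0,"tz":0,"rx":0,"ry":0,"rz":0},{"tx":0,"ty":0,"tz":0,"rx":0,"ry":0,"rz":0},{"tx":0,"ty":0,"tz":0,"rx":0,"ry":0,"rz":0},{"tx":0,"ty":0,"tz":0,"rx":0,"ry":0,"rz":0},{"tx":0,"ty":0,"tz":0,"rx":0,"ry":0,"rz":0}]' -1 | tail -1
python3 -m inch '[{"tx":0,"ty":0,"tz":0,"rx":0,"ry":0,"rz":0},{"tx":0,"ty":0,"tz":0,"rx":0,"ry":0,"rz":0},{"tx":0,"ty":0,"tz":0,"rx":0,"ry":0,"rz":0},{"tx":0,"ty":0,"tz":0,"rx":0,"ry":0,"rz":0},{"tx":0,"ty":0,"tz":0,"rx":0,"ry":0,"rz":0}]'
python3 -m inch '[{"tx":0,"ty":0,"tz":-0.015,"rx":0,"ry":0,"rz":0},{"tx":0,"ty":0,"tz":-0.03,"rx":0,"ry":0,"rz":0},{"tx":0,"ty":0,"tz":-0.035,"rx":0,"ry":0,"rz":0},{"tx":0,"ty":0,"tz":-0.035,"rx":0,"ry":0,"rz":0},{"tx":0,"ty":0,"tz":-0.03,"rx":0,"ry":0,"rz":0}]' | tail -2
python3 -m inch '[{"tx":0,"ty":0,"tz":0,"rx":0,"ry":0,"rz":0},{"tx":0,"ty":0,"tz":0,"rx":0,"ry":0,"rz":0}]' | tail -3
python3 to.py -24.6   .4768 .0886 .17
```

```text
tool_pos: [0.6174, 0.196, 0.0253]
grasp_force: 0.0
clock: 17.0
tool_pos: [0.6175, 0.196, 0.025]
ee_rot: [-3.069, 0.673, -0.0]
contact_force: [1.3, 1.7, -0.1]
opening: 0.0285
grasp_force: 0.8
opening: 0.0246
grasp_force: 30.0
contact_force: [-0.9, -0.5, -2.1]
opening: 0.0245
grasp_force: 30.0
t 17.58 p [0.6181 0.1965 0.172 ] turn [-0.22 -0.12 -0.15] F [-0.9 -0.5 -2.1] op 0.0245 g 30.0
-> [0.4768 0.0886 0.17  ] shift [-0.0835  0.1569  0.002 ] n 4 row [-0.0209  0.0392  0.0005]
```

Opening is 24.5 mm rather than 26, so I'll check how the bushing hangs.

Run:
```python
from h import *
im,d=grab('side','s3')
cv2.imwrite('pics/s3c.png',cv2.resize(im[60:340,130:400],None,fx=2.1,fy=2.1,interpolation=cv2.INTER_CUBIC)[:,:,::-1])
```

```text
(no output)
```

View pics/s3c.png

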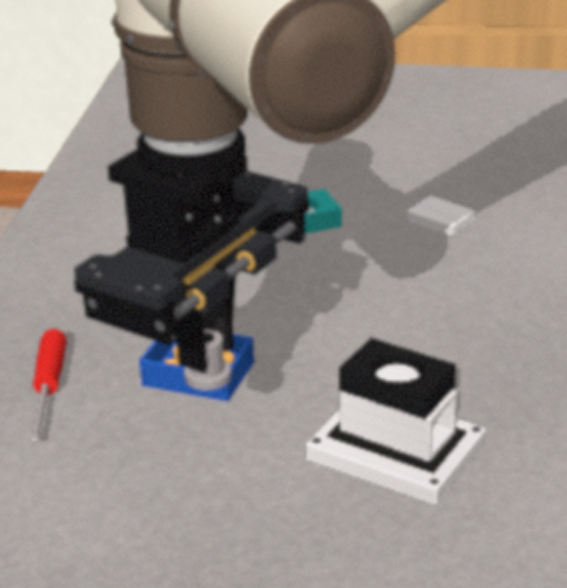

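Run:
```python
from h import *
from scipy.optimize import least_squares
f=np.load('pics/s3.npz');C=cloud('side',f['d'])
R=(abs(C[...,0]-.617)<.06)&(abs(C[...,1]-.197)<.06)&(C[...,2]>.12)
for lo in np.arange(.138,.182,.004):
    m=R&(C[...,2]>lo)&(C[...,2]<lo+.004);P=C[m]*1000
    if len(P): print(round(lo,3),len(P),P.min(0).round(0),P.max(0).round(0))
m=R&(C[...,2]>.147)&(C[...,2]<.1545);P=C[m][:,:2]*1000
g=least_squares(lambda c:np.hypot(*(P-c).T)-18,[617,197],loss='soft_l1');print(g.x,abs(g.fun).mean(),len(P))
```

```text
0.142 18 [602. 196. 143.] [627. 214. 146.]
0.146 51 [602. 196. 146.] [635. 215. 150.]
0.15 96 [601. 184. 150.] [636. 217. 154.]
0.154 26 [606. 195. 154.] [631. 212. 158.]
0.158 21 [606. 197. 158.] [626. 212. 162.]
0.162 37 [600. 181. 162.] [634. 220. 166.]
0.166 58 [600. 180. 166.] [637. 220. 170.]
0.17 53 [601. 183. 170.] [637. 220. 174.]
0.174 60 [601. 183. 174.] [638. 219. 178.]
0.178 109 [601. 179. 178.] [637. 220. 182.]
[619.69403831 193.68743365] 2.046167981374879 143
```

The flange spans x 601–636 mm, which puts its centre at about 618.5 against a TCP of 618.1. It hangs upright and centred, so I'll carry it over.

```bash
python3 -m inch '[{"tx":-0.0167,"ty":0.0314,"tz":0,"rx":0,"ry":0,"rz":0},{"tx":-0.0167,"ty":0.0314,"tz":0,"rx":0,"ry":0,"rz":0},{"tx":-0.0167,"ty":0.0314,"tz":0,"rx":0,"ry":0,"rz":0},{"tx":-0.0167,"ty":0.0314,"tz":0,"rx":0,"ry":0,"rz":0},{"tx":-0.0167,"ty":0.0314,"tz":0,"rx":0,"ry":0,"rz":0}]' | tail -1
python3 -m inch '[{"tx":0,"ty":0,"tz":0.015,"rx":0,"ry":0,"rz":0},{"tx":0,"ty":0,"tz":0.015,"rx":0,"ry":0,"rz":0},{"tx":0,"ty":0,"tz":0,"rx":0,"ry":0,"rz":0},{"tx":0,"ty":0,"tz":0,"rx":0,"ry":0,"rz":0}]' | tail -1
python3 to.py -24.6   .4768 .0886 .12
python3 - <<'E'
from h import *
from scipy.optimize import least_squares
im,d=grab('side','s4');C=cloud('side',d)
cv2.imwrite('pics/s4c.png',cv2.resize(im[130:310,230:410],None,fx=3,fy=3,interpolation=cv2.INTER_CUBIC)[:,:,::-1])
R=(abs(C[...,0]-.476)<.045)&(abs(C[...,1]-.09)<.06)
for lo in (.112,.116,.12,.124,.128):
    m=R&(C[...,2]>lo)&(C[...,2]<lo+.004);P=C[m]*1000
    if len(P): print(lo,len(P),P.min(0).round(0),P.max(0).round(0))
m=R&(abs(C[...,2]-.091)<.004)
P=(C[m][:,:2]*1000).astype(np.float32);print(cv2.minAreaRect(P))
E
```

```text
grasp_force: 30.0
grasp_force: 30.0
t 18.38 p [0.4746 0.0876 0.1382] turn [ 0.23  0.18 -0.14] F [ 1.  -0.6 -0.9] op 0.0246 g 30.0
-> [0.4768 0.0886 0.12  ] shift [ 0.0016 -0.0018  0.0182] n 1 row [ 0.0016 -0.0018  0.0182]
0.112 39 [458.  87. 112.] [492. 107. 116.]
0.116 75 [459.  78. 116.] [493. 106. 120.]
0.12 27 [464.  90. 120.] [487. 104. 124.]
0.124 16 [464.  92. 124.] [488. 101. 128.]
0.128 27 [458.  74. 128.] [493. 110. 132.]
((478.3760681152344, 88.0115737915039), (60.75880813598633, 86.79856872558594), 64.9679183959961)
```

View pics/s4c.png

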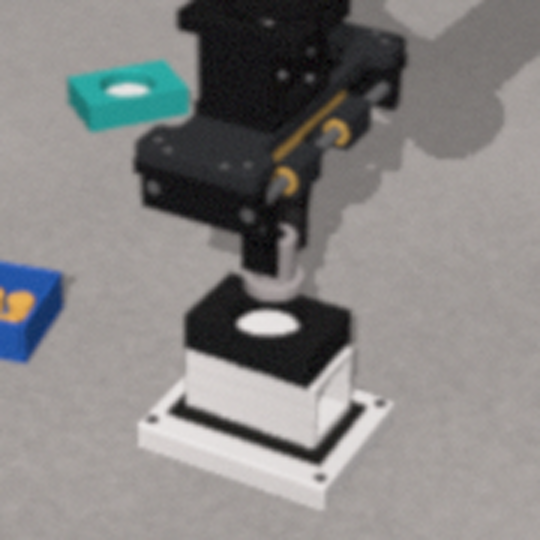

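The side crop shows the flange at (275,285) above the disc at (268,322). It needs about +2 mm in x.

```bash
python3 -m inch '[{"tx":0.0018,"ty":-0.0014,"tz":0,"rx":0,"ry":0,"rz":0},{"tx":0,"ty":0,"tz":0.01,"rx":0,"ry":0,"rz":0},{"tx":0,"ty":0,"tz":0.006,"rx":0,"ry":0,"rz":0},{"tx":0,"ty":0,"tz":0,"rx":0,"ry":0,"rz":0},{"tx":0,"ty":0,"tz":0,"rx":0,"ry":0,"rz":0}]' | sed -n '2p;4p'
python3 to.py -24.6   .4768 .0886 .106
```

```text
tool_pos: [0.4782, 0.0889, 0.1238]
contact_force: [0.7, 0.5, -1.0]
t 18.85 p [0.4782 0.0889 0.1238] turn [ 0.04  0.02 -0.12] F [ 0.7  0.5 -1. ] op 0.0246 g 30.0
-> [0.4768 0.0886 0.106 ] shift [-0.0012  0.0008  0.0178] n 1 row [-0.0012  0.0008  0.0178]
```

```bash
python3 -m inch '[{"tx":-0.0005,"ty":0.0003,"tz":0.004,"rx":0,"ry":0,"rz":0},{"tx":0,"ty":0,"tz":0.004,"rx":0,"ry":0,"rz":0},{"tx":0,"ty":0,"tz":0,"rx":0,"ry":0,"rz":0}]' | sed -n '2p;4p'
python3 -m inch '[{"tx":0,"ty":0,"tz":0.003,"rx":0,"ry":0,"rz":0},{"tx":0,"ty":0,"tz":0.003,"rx":0,"ry":0,"rz":0},{"tx":0,"ty":0,"tz":0,"rx":0,"ry":0,"rz":0}]' | sed -n '2p;4p'
python3 -m inch '[{"tx":0,"ty":0,"tz":0.0015,"rx":0,"ry":0,"rz":0},{"tx":0,"ty":0,"tz":0,"rx":0,"ry":0,"rz":0},{"tx":0,"ty":0,"tz":0,"rx":0,"ry":0,"rz":0}]' | sed -n '2p;4p'
python3 to.py -24.6   .4768 .0886 .104
```

```text
tool_pos: [0.4771, 0.0886, 0.1153]
contact_force: [-0.3, -0.5, -1.8]
tool_pos: [0.4772, 0.0886, 0.1094]
contact_force: [0.8, -0.0, -1.6]
tool_pos: [0.4776, 0.0888, 0.1084]
contact_force: [0.7, 0.9, -2.7]
t 19.60 p [0.4776 0.0888 0.1084] turn [ 0.   -0.   -0.13] F [ 0.7  0.9 -2.7] op 0.0244 g 30.0
-> [0.4768 0.0886 0.104 ] shift [-0.0007  0.0005  0.0044] n 1 row [-0.0007  0.0005  0.0044]
```

```bash
python3 -m inch '[{"tx":0,"ty":0,"tz":0.0015,"rx":0,"ry":0,"rz":0},{"tx":0,"ty":0,"tz":0,"rx":0,"ry":0,"rz":0},{"tx":0,"ty":0,"tz":0,"rx":0,"ry":0,"rz":0}]' | sed -n '2p;4p'
python3 -m inch '[{"tx":0,"ty":0,"tz":0.0015,"rx":0,"ry":0,"rz":0},{"tx":0,"ty":0,"tz":0,"rx":0,"ry":0,"rz":0},{"tx":0,"ty":0,"tz":0,"rx":0,"ry":0,"rz":0}]' | sed -n '2p;4p'
python3 -m inch '[{"tx":0,"ty":0,"tz":0.001,"rx":0,"ry":0,"rz":0},{"tx":0,"ty":0,"tz":0,"rx":0,"ry":0,"rz":0},{"tx":0,"ty":0,"tz":0,"rx":0,"ry":0,"rz":0}]' | sed -n '2p;4p'
```

```text
tool_pos: [0.4776, 0.0888, 0.1069]
contact_force: [-0.8, -0.7, -1.8]
tool_pos: [0.4779, 0.0888, 0.1065]
contact_force: [-2.0, -0.6, 4.3]
tool_pos: [0.4779, 0.0888, 0.1065]
contact_force: [-5.8, 0.2, 10.6]
```

```bash
python3 -m inch '[{"tx":0,"ty":0,"tz":-0.0015,"rx":0,"ry":0,"rz":0},{"tx":0,"ty":0,"tz":0,"rx":0,"ry":0,"rz":0},{"tx":0,"ty":0,"tz":0,"rx":0,"ry":0,"rz":0}]' | sed -n '2p;4p'
python3 -m inch '[{"tx":0,"ty":0,"tz":0,"rx":0,"ry":0,"rz":0},{"tx":0,"ty":0,"tz":0,"rx":0,"ry":0,"rz":0},{"tx":0,"ty":0,"tz":0,"rx":0,"ry":0,"rz":0},{"tx":0,"ty":0,"tz":0,"rx":0,"ry":0,"rz":0},{"tx":0,"ty":0,"tz":0,"rx":0,"ry":0,"rz":0}]' 1 | tail -3
python3 -m inch '[{"tx":0,"ty":0,"tz":-0.01,"rx":0,"ry":0,"rz":0},{"tx":0,"ty":0,"tz":-0.03,"rx":0,"ry":0,"rz":0},{"tx":0,"ty":0,"tz":-0.04,"rx":0,"ry":0,"rz":0},{"tx":0,"ty":0,"tz":0,"rx":0,"ry":0,"rz":5.8},{"tx":0,"ty":0,"tz":0,"rx":0,"ry":0,"rz":0}]' | tail -3
python3 to.py -30.4  .4546 .3411 .13 .4546 .3411 .010
```

```text
tool_pos: [0.4781, 0.089, 0.1065]
contact_force: [-1.2, 0.5, 3.1]
contact_force: [0.9, 0.1, -0.2]
opening: 0.0504
grasp_force: 0.0
contact_force: [-0.1, 0.4, -0.5]
opening: 0.0822
grasp_force: 0.0
t 21.43 p [0.4788 0.0894 0.1882] turn [-0.27 -0.16 -0.24] F [-0.1  0.4 -0.5] op 0.0822 g 0.0
-> [0.4546 0.3411 0.13  ] shift [-0.1482 -0.2048  0.0582] n 6 row [-0.0247 -0.0341  0.0097]
-> [0.4546 0.3411 0.01  ] shift [0.   0.   0.12] n 3 row [0.   0.   0.04]
```

```bash
python3 -m inch '[{"tx":-0.0212,"ty":-0.0293,"tz":0.0083,"rx":0,"ry":0,"rz":-0.2},{"tx":-0.0212,"ty":-0.0293,"tz":0.0083,"rx":0,"ry":0,"rz":0},{"tx":-0.0212,"ty":-0.0293,"tz":0.0083,"rx":0,"ry":0,"rz":0},{"tx":-0.0212,"ty":-0.0293,"tz":0.0083,"rx":0,"ry":0,"rz":0},{"tx":-0.0212,"ty":-0.0293,"tz":0.0083,"rx":0,"ry":0,"rz":0}]' | tail -1
python3 -m inch '[{"tx":-0.0212,"ty":-0.0293,"tz":0.0083,"rx":0,"ry":0,"rz":0},{"tx":-0.0212,"ty":-0.0293,"tz":0.0083,"rx":0,"ry":0,"rz":0},{"tx":0,"ty":0,"tz":0,"rx":0,"ry":0,"rz":0},{"tx":0,"ty":0,"tz":0,"rx":0,"ry":0,"rz":0}]' 1 | tail -2
python3 - <<'E'
from meas import *
hgt=lambda lo,hi:(lambda im,C:(C[...,2]>lo)&(C[...,2]<hi))
im,d=grab('top','t5')
for n,lo,hi,z in (('nest',.083,.098,.091),('bush',.106,.122,.115)):
    try:print(n,rect('top',im,d,(277,245),45,z,hgt(lo,hi)))
    except Exception as e:print(e)
a=cv2.resize(im[205:285,237:317],(380,380),interpolation=cv2.INTER_CUBIC)
im,d=grab('side','s5');C=cloud('side',d)
for n,x,y,z,t,w in (('nest',.478,.089,.091,.004,.06),('bush',.478,.089,.115,.0035,.03),('hold',.4546,.3411,.012,.005,.07)):
    m=(abs(C[...,2]-z)<t)&(abs(C[...,0]-x)<w)&(abs(C[...,1]-y)<w)
    P=(C[m][:,:2]*1000).astype(np.float32);print(n,len(P),cv2.minAreaRect(P) if len(P)>3 else 0, np.median(C[m][:,2]))
b=cv2.resize(im[200:300,270:370],(380,380),interpolation=cv2.INTER_CUBIC)
cv2.imwrite('pics/c5.png',np.hstack([a,b])[:,:,::-1])
E
python3 to.py -30.4  .4546 .3411 .010
```

```text
grasp_force: 0.0
opening: 0.0873
grasp_force: 0.0
nest [476.6  84.8  84.6  56.9 -25.4]
bush [476.9  86.3  24.2  24.    1.8]
nest 0 0 nan
bush 0 0 nan
hold 1263 ((456.2709655761719, 344.4315490722656), (56.42678451538086, 86.86495208740234), 59.70365524291992) 0.011643389680283047
t 22.28 p [0.4525 0.3398 0.1266] turn [0.17 0.03 0.13] F [-0.1 -0.1  0.5] op 0.0866 g 0.0
-> [0.4546 0.3411 0.01  ] shift [ 0.0011 -0.0022  0.1166] n 3 row [ 0.0004 -0.0007  0.0389]
  return _methods._mean(a, axis=axis, dtype=dtype,
  ret = ret.dtype.type(ret / rcount)
```

View pics/c5.png

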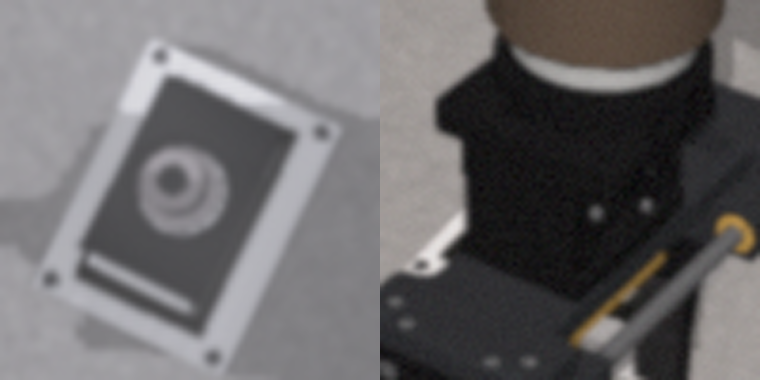

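The crops show the bushing seated in the pocket at (180,190) in the top crop. It is 1.5 mm from the nest centre and upright. Now the plate, aiming at the two-view mean (455.4, 342.7).

```bash
python3 -m inch '[{"tx":0.001,"ty":-0.004,"tz":0.035,"rx":0,"ry":0,"rz":0},{"tx":0,"ty":0,"tz":0.035,"rx":0,"ry":0,"rz":0},{"tx":0,"ty":0,"tz":0.022,"rx":0,"ry":0,"rz":0},{"tx":0,"ty":0,"tz":0.012,"rx":0,"ry":0,"rz":0},{"tx":0,"ty":0,"tz":0,"rx":0,"ry":0,"rz":0}]' | tail -1
python3 -m inch '[{"tx":0,"ty":0,"tz":0,"rx":0,"ry":0,"rz":0},{"tx":0,"ty":0,"tz":0,"rx":0,"ry":0,"rz":0},{"tx":0,"ty":0,"tz":0,"rx":0,"ry":0,"rz":0}]' | sed -n '2p;4p'
python3 to.py -30.4  .4554 .3427 .011
```

```text
grasp_force: 0.0
tool_pos: [0.457, 0.3441, 0.0255]
contact_force: [0.1, 0.5, 0.2]
t 22.95 p [0.457  0.3441 0.0255] turn [-0.18 -0.03  0.05] F [0.1 0.5 0.2] op 0.0872 g 0.0
-> [0.4554 0.3427 0.011 ] shift [-0.0006  0.002   0.0145] n 1 row [-0.0006  0.002   0.0145]
```

```bash
python3 -m inch '[{"tx":0,"ty":0,"tz":0.008,"rx":0,"ry":0,"rz":0},{"tx":0,"ty":0,"tz":0.005,"rx":0,"ry":0,"rz":0},{"tx":0,"ty":0,"tz":0,"rx":0,"ry":0,"rz":0},{"tx":0,"ty":0,"tz":0,"rx":0,"ry":0,"rz":0},{"tx":0,"ty":0,"tz":0,"rx":0,"ry":0,"rz":0}]' | sed -n '2p;4p'
python3 to.py -30.4  .4554 .3427 .011
```

```text
tool_pos: [0.4561, 0.3437, 0.0108]
contact_force: [0.1, 0.3, 0.5]
t 23.37 p [0.4561 0.3437 0.0108] turn [ 0.01 -0.    0.08] F [0.1 0.3 0.5] op 0.0870 g 0.0
-> [0.4554 0.3427 0.011 ] shift [-0.0001  0.0013 -0.0002] n 1 row [-0.0001  0.0013 -0.0002]
```

```bash
python3 -m inch '[{"tx":0,"ty":0,"tz":0,"rx":0,"ry":0,"rz":0},{"tx":0,"ty":0,"tz":0,"rx":0,"ry":0,"rz":0},{"tx":0,"ty":0,"tz":0,"rx":0,"ry":0,"rz":0},{"tx":0,"ty":0,"tz":0,"rx":0,"ry":0,"rz":0},{"tx":0,"ty":0,"tz":0,"rx":0,"ry":0,"rz":0}]' -1 | tail -1
python3 -m inch '[{"tx":0,"ty":0,"tz":0,"rx":0,"ry":0,"rz":0},{"tx":0,"ty":0,"tz":0,"rx":0,"ry":0,"rz":0},{"tx":0,"ty":0,"tz":0,"rx":0,"ry":0,"rz":0},{"tx":0,"ty":0,"tz":0,"rx":0,"ry":0,"rz":0},{"tx":0,"ty":0,"tz":0,"rx":0,"ry":0,"rz":0}]'
python3 to.py -24.8  .4554 .3427 .011
```

```text
grasp_force: 0.0
clock: 24.2
tool_pos: [0.4562, 0.3438, 0.0109]
ee_rot: [-3.032, 0.822, -0.0]
contact_force: [0.7, 0.4, 0.3]
opening: 0.0519
grasp_force: 30.0
t 24.20 p [0.4562 0.3438 0.0109] turn [-0.02 -0.01 -5.53] F [0.7 0.4 0.3] op 0.0519 g 30.0
-> [0.4554 0.3427 0.011 ] shift [-0.0003  0.0014 -0.0001] n 1 row [-0.0003  0.0014 -0.0001]
```

```bash
python3 -m inch '[{"tx":0,"ty":0,"tz":-0.015,"rx":0,"ry":0,"rz":0},{"tx":0,"ty":0,"tz":-0.03,"rx":0,"ry":0,"rz":0},{"tx":0,"ty":0,"tz":-0.035,"rx":0,"ry":0,"rz":0},{"tx":0,"ty":0,"tz":-0.035,"rx":0,"ry":0,"rz":0},{"tx":0,"ty":0,"tz":-0.03,"rx":0,"ry":0,"rz":0}]' | tail -2
python3 -m inch '[{"tx":0,"ty":0,"tz":-0.015,"rx":0,"ry":0,"rz":-5.5},{"tx":0,"ty":0,"tz":0,"rx":0,"ry":0,"rz":0},{"tx":0,"ty":0,"tz":0,"rx":0,"ry":0,"rz":0},{"tx":0,"ty":0,"tz":0,"rx":0,"ry":0,"rz":0}]' | tail -3
python3 to.py -24.8  .4775 .0888 .16
```

```text
opening: 0.0514
grasp_force: 30.0
contact_force: [0.5, 0.8, -2.9]
opening: 0.0515
grasp_force: 30.0
t 24.95 p [0.4548 0.3425 0.1685] turn [ 0.25  0.12 -0.18] F [ 0.5  0.8 -2.9] op 0.0515 g 30.0
-> [0.4775 0.0888 0.16  ] shift [0.127  0.2208 0.0085] n 6 row [0.0212 0.0368 0.0014]
```

```bash
python3 -m inch '[{"tx":0.0181,"ty":0.0315,"tz":0,"rx":0,"ry":0,"rz":0},{"tx":0.0181,"ty":0.0315,"tz":0,"rx":0,"ry":0,"rz":0},{"tx":0.0181,"ty":0.0315,"tz":0,"rx":0,"ry":0,"rz":0},{"tx":0.0181,"ty":0.0315,"tz":0,"rx":0,"ry":0,"rz":0},{"tx":0.0181,"ty":0.0315,"tz":0,"rx":0,"ry":0,"rz":0}]' | tail -2
python3 -m inch '[{"tx":0.0181,"ty":0.0315,"tz":0,"rx":0,"ry":0,"rz":0},{"tx":0.0181,"ty":0.0315,"tz":0,"rx":0,"ry":0,"rz":0},{"tx":0,"ty":0,"tz":0.016,"rx":0,"ry":0,"rz":0},{"tx":0,"ty":0,"tz":0,"rx":0,"ry":0,"rz":0},{"tx":0,"ty":0,"tz":0,"rx":0,"ry":0,"rz":0}]' | tail -3
python3 -m inch '[{"tx":0,"ty":0,"tz":0,"rx":0,"ry":0,"rz":0},{"tx":0,"ty":0,"tz":0,"rx":0,"ry":0,"rz":0},{"tx":0,"ty":0,"tz":0,"rx":0,"ry":0,"rz":0}]' | tail -1
python3 to.py -24.8  .4775 .0888 .13
python3 - <<'E'
from h import *
im,d=grab('side','s6');C=cloud('side',d)
cv2.imwrite('pics/s6c.png',cv2.resize(im[130:310,230:410],None,fx=3,fy=3,interpolation=cv2.INTER_CUBIC)[:,:,::-1])
m=(abs(C[...,2]-.154)<.005)&(abs(C[...,0]-.478)<.06)&(abs(C[...,1]-.089)<.06)
P=C[m]*1000;print(len(P),P.min(0),P.max(0),cv2.minAreaRect(P[:,:2].astype(np.float32)))
E
```

```text
opening: 0.0516
grasp_force: 30.0
contact_force: [0.8, -0.2, -2.3]
opening: 0.0517
grasp_force: 30.0
grasp_force: 30.0
t 26.03 p [0.4787 0.0914 0.1551] turn [-0.02 -0.02  0.05] F [-0.7 -0.5 -1.9] op 0.0516 g 30.0
-> [0.4775 0.0888 0.13  ] shift [0.     0.0029 0.0251] n 1 row [0.     0.0029 0.0251]
675 [429.63958769  59.43355892 149.00539478] [527.31411541 134.46868742 158.98795225] ((477.9710388183594, 91.82948303222656), (74.09092712402344, 86.29476165771484), 63.82999038696289)
```

View pics/s6c.png

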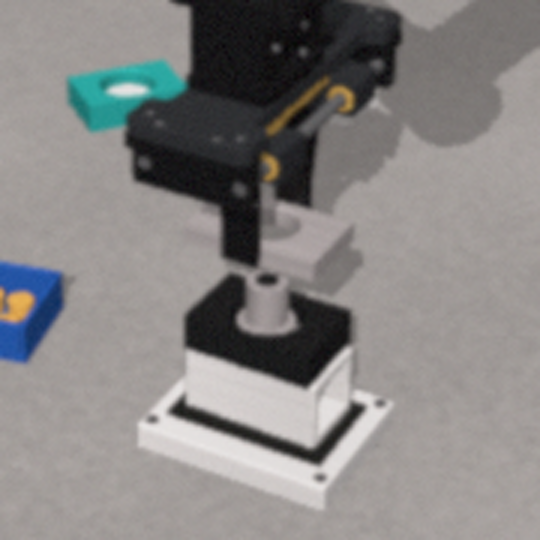

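The plate hangs level over the upright bushing at (268,295). I'll correct 2.9 mm and lower with force checks.

```bash
python3 -m inch '[{"tx":0,"ty":0.0027,"tz":0,"rx":0,"ry":0,"rz":0},{"tx":0,"ty":0,"tz":0.012,"rx":0,"ry":0,"rz":0},{"tx":0,"ty":0,"tz":0.01,"rx":0,"ry":0,"rz":0},{"tx":0,"ty":0,"tz":0,"rx":0,"ry":0,"rz":0},{"tx":0,"ty":0,"tz":0,"rx":0,"ry":0,"rz":0}]' | sed -n '2p;4p'
python3 -m inch '[{"tx":0,"ty":0,"tz":0,"rx":0,"ry":0,"rz":0},{"tx":0,"ty":0,"tz":0.004,"rx":0,"ry":0,"rz":0},{"tx":0,"ty":0,"tz":0,"rx":0,"ry":0,"rz":0},{"tx":0,"ty":0,"tz":0.004,"rx":0,"ry":0,"rz":0},{"tx":0,"ty":0,"tz":0,"rx":0,"ry":0,"rz":0}]' | sed -n '2p;4p'
python3 to.py -24.8  .4775 .0888 .104
```

```text
tool_pos: [0.4771, 0.0879, 0.1328]
contact_force: [-0.2, -0.7, -2.9]
tool_pos: [0.477, 0.0878, 0.1243]
contact_force: [0.3, 0.0, -3.8]
t 26.92 p [0.477  0.0878 0.1243] turn [ 0.04  0.04 -0.05] F [ 0.3  0.  -3.8] op 0.0516 g 30.0
-> [0.4775 0.0888 0.104 ] shift [ 0.0001 -0.0011  0.0203] n 1 row [ 0.0001 -0.0011  0.0203]
```

```bash
python3 -m inch '[{"tx":0,"ty":-0.0005,"tz":0.004,"rx":0,"ry":0,"rz":0},{"tx":0,"ty":0,"tz":0.004,"rx":0,"ry":0,"rz":0},{"tx":0,"ty":0,"tz":0,"rx":0,"ry":0,"rz":0},{"tx":0,"ty":0,"tz":0,"rx":0,"ry":0,"rz":0}]' | sed -n '2p;4p'
python3 -m inch '[{"tx":0,"ty":0,"tz":0.004,"rx":0,"ry":0,"rz":0},{"tx":0,"ty":0,"tz":0.004,"rx":0,"ry":0,"rz":0},{"tx":0,"ty":0,"tz":0,"rx":0,"ry":0,"rz":0},{"tx":0,"ty":0,"tz":0,"rx":0,"ry":0,"rz":0}]' | sed -n '2p;4p'
python3 -m inch '[{"tx":0,"ty":0,"tz":0.002,"rx":0,"ry":0,"rz":0},{"tx":0,"ty":0,"tz":0,"rx":0,"ry":0,"rz":0},{"tx":0,"ty":0,"tz":0,"rx":0,"ry":0,"rz":0}]' | sed -n '2p;4p'
python3 to.py -24.8  .4775 .0888 .102
```

```text
tool_pos: [0.4773, 0.0883, 0.1164]
contact_force: [0.3, -1.2, -2.6]
tool_pos: [0.4774, 0.0883, 0.1085]
contact_force: [-0.6, 0.4, -2.8]
tool_pos: [0.4775, 0.0884, 0.1068]
contact_force: [-0.1, -0.8, -2.7]
t 27.83 p [0.4775 0.0884 0.1068] turn [ 0.    0.   -0.03] F [-0.1 -0.8 -2.7] op 0.0517 g 30.0
-> [0.4775 0.0888 0.102 ] shift [-0.0002 -0.0004  0.0048] n 1 row [-0.0002 -0.0004  0.0048]
```

```bash
python3 -m inch '[{"tx":0,"ty":0,"tz":0.0018,"rx":0,"ry":0,"rz":0},{"tx":0,"ty":0,"tz":0.0015,"rx":0,"ry":0,"rz":0},{"tx":0,"ty":0,"tz":0,"rx":0,"ry":0,"rz":0},{"tx":0,"ty":0,"tz":0,"rx":0,"ry":0,"rz":0}]' | sed -n '2p;4p'
python3 -m inch '[{"tx":0,"ty":0,"tz":0.001,"rx":0,"ry":0,"rz":0},{"tx":0,"ty":0,"tz":0,"rx":0,"ry":0,"rz":0},{"tx":0,"ty":0,"tz":0,"rx":0,"ry":0,"rz":0}]' | sed -n '2p;4p'
python3 -m inch '[{"tx":0,"ty":0,"tz":0.0007,"rx":0,"ry":0,"rz":0},{"tx":0,"ty":0,"tz":0,"rx":0,"ry":0,"rz":0},{"tx":0,"ty":0,"tz":0,"rx":0,"ry":0,"rz":0}]' | sed -n '2p;4p'
```

```text
tool_pos: [0.4775, 0.0883, 0.1034]
contact_force: [-0.0, 0.3, -2.3]
tool_pos: [0.4775, 0.0884, 0.1025]
contact_force: [-0.4, -0.2, -2.4]
tool_pos: [0.4776, 0.0884, 0.1019]
contact_force: [0.2, -0.3, -2.1]
```

```bash
python3 -m inch '[{"tx":0,"ty":0,"tz":0.0005,"rx":0,"ry":0,"rz":0},{"tx":0,"ty":0,"tz":0,"rx":0,"ry":0,"rz":0},{"tx":0,"ty":0,"tz":0,"rx":0,"ry":0,"rz":0}]' | sed -n '2p;4p'
python3 -m inch '[{"tx":0,"ty":0,"tz":0.0005,"rx":0,"ry":0,"rz":0},{"tx":0,"ty":0,"tz":0,"rx":0,"ry":0,"rz":0},{"tx":0,"ty":0,"tz":0,"rx":0,"ry":0,"rz":0}]' | sed -n '2p;4p'
```

```text
tool_pos: [0.4777, 0.0884, 0.1019]
contact_force: [-2.2, 1.0, 3.4]
tool_pos: [0.4777, 0.0884, 0.1018]
contact_force: [-2.6, 0.7, 7.3]
```

Contact at the predicted height. Ease off slightly, release and retreat.

```bash
python3 -m inch '[{"tx":0,"ty":0,"tz":-0.0006,"rx":0,"ry":0,"rz":0},{"tx":0,"ty":0,"tz":0,"rx":0,"ry":0,"rz":0}]' | sed -n '2p;4p'
python3 -m inch '[{"tx":0,"ty":0,"tz":0,"rx":0,"ry":0,"rz":0},{"tx":0,"ty":0,"tz":0,"rx":0,"ry":0,"rz":0},{"tx":0,"ty":0,"tz":0,"rx":0,"ry":0,"rz":0},{"tx":0,"ty":0,"tz":0,"rx":0,"ry":0,"rz":0},{"tx":0,"ty":0,"tz":0,"rx":0,"ry":0,"rz":0}]' 1 | tail -3
python3 -m inch '[{"tx":0,"ty":0,"tz":-0.01,"rx":0,"ry":0,"rz":0},{"tx":0,"ty":0,"tz":-0.03,"rx":0,"ry":0,"rz":0},{"tx":0,"ty":0,"tz":-0.04,"rx":0,"ry":0,"rz":0},{"tx":0.01,"ty":-0.035,"tz":0,"rx":0,"ry":0,"rz":0},{"tx":0.01,"ty":-0.035,"tz":0,"rx":0,"ry":0,"rz":0}]' | tail -3
python3 -m inch '[{"tx":0.01,"ty":-0.035,"tz":0,"rx":0,"ry":0,"rz":0},{"tx":0.01,"ty":-0.035,"tz":0,"rx":0,"ry":0,"rz":0},{"tx":0.01,"ty":-0.035,"tz":0,"rx":0,"ry":0,"rz":0},{"tx":0,"ty":0,"tz":0,"rx":0,"ry":0,"rz":0},{"tx":0,"ty":0,"tz":0,"rx":0,"ry":0,"rz":0}]' | tail -3
python3 - <<'E'
from meas import *
hgt=lambda lo,hi:(lambda im,C:(C[...,2]>lo)&(C[...,2]<hi))
im,d=grab('top','t7');C=cloud('top',d)
print('hold',rect('top',im,d,(277,245),45,.103,hgt(.097,.110)))
print('bush',rect('top',im,d,(277,245),20,.115,hgt(.1115,.122)))
print('heights',np.round([np.median(C[...,2][(abs(C[...,2]-z)<.005)&(abs(C[...,0]-.476)<.05)&(abs(C[...,1]-.087)<.05)]) for z in(.103,.115)],4))
a=cv2.resize(im[205:285,237:317],(380,380),interpolation=cv2.INTER_CUBIC)
im,d=grab('side','s7')
b=cv2.resize(im[200:300,270:370],(380,380),interpolation=cv2.INTER_CUBIC)
cv2.imwrite('pics/c7.png',np.hstack([a,b])[:,:,::-1])
E
```

```text
tool_pos: [0.4776, 0.0884, 0.1018]
contact_force: [-2.0, -0.1, 4.0]
contact_force: [-0.7, -0.0, -0.1]
opening: 0.0771
grasp_force: 0.0
contact_force: [0.4, -0.7, -0.4]
opening: 0.0869
grasp_force: 0.0
contact_force: [0.4, -0.5, -1.3]
opening: 0.0871
grasp_force: 0.0
hold [475.6  85.8  85.2  52.8 -24.8]
bush [476.9  86.3  24.1  24.1   1.3]
heights [0.1033 0.1152]
```

View pics/c7.png

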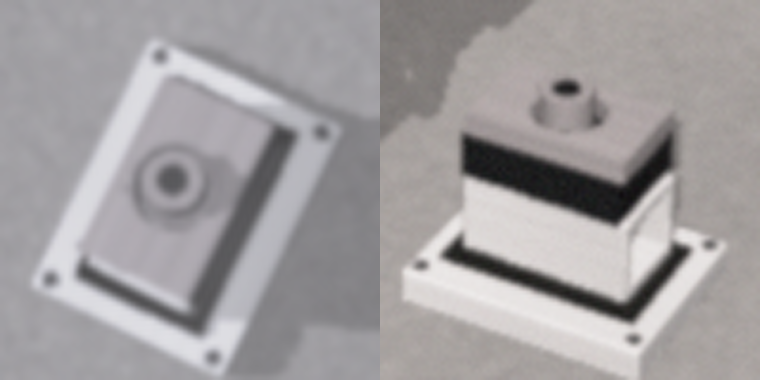

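The whole stack is square and flat. The plate is about 1.4 mm off the nest centre, and the heights are 103.3 and 115.2 mm against 103 and 115 expected.

```bash
python3 -c "
from h import manip;print(manip.hand_in())"
```

```text
the job is handed in; nothing more can be done
None
```

The fixture is stacked on the stage (riser, nest, bushing, hold-down plate) and handed in; each layer measured within about 3 mm of the one below. The judge's result was not shown.

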